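Unlatch the clip nest for a changeover

ROBOT

A 6-joint arm with a two-finger parallel gripper is mounted at the origin on a cart in front of the work surface, level with it; the furniture and walls round the work are solid. World frame = base frame: x ahead of the robot, y to its left, z up, the work surface at z = 0. Lengths are in m, angles in rad, forces in N, time in s.
With the tool pointing down it reaches from about 0.3 to 0.95 m from the base axis. Payload 3.1 kg.
Tool frame: the origin (TCP) lies midway between the tips of the shut fingers; the grasp point (between the pads) lies 19 mm behind it (manip.tcp_to_grasp is the distance from the TCP to the grasp point, in m); z points along the fingers, y is the direction in which the jaws open and shut (so a half turn about z gives the same grasp; the last joint's range is limited). The gripper opens to 85 mm and grips with 20 to 120 N. Pads are 22 mm wide; open, the fingers measure 114 mm over their backs; the gripper's body (76 mm by 85 mm) begins 54 mm behind the grasp point. The pads swing forward as they close: fully open they stand 13 mm farther back than shut.
Start: joints at [1.084, 0.308, 1.634, -0, 1.2, -0.07], TCP at [0.253, 0.571, 0.231] pointing down, gripper open.
Joint ranges: [-3.06, 3.06], [-0.79, 1.96], [0.05, 2.63], [-1.19, 4.34], [0.05, 2.64], [-2.94, 2.94]. Speed limits (rad/s): [2.79, 2.79, 3.14, 3.14, 3.14, 3.14].

INTERFACE

Orientations are given as a unit quaternion [x, y, z, w].
In Python, from cell import status, optics, sign_off, manip gives the robot as it stands.
- The arm moves only by the tool arm_command, never from a script. Its argument "plan" is a list of rows, each an object of numbers: "tx", "ty", "tz": the shift along the tool's x, y, z each as a share of 10 cm, from -1 to 1; "roll": the turn about the tool's z as a share of pi/2 rad, from -1 to 1. In form: [{"tx": .., "ty": .., "tz": .., "roll": ..}, ...]. A call has 1 to 5 rows; each row is the pose to reach, as a shift and turn from the pose commanded when the call began, along the tool's axes at that moment; what a row does not reach only later rows make up. A row lasts 1/8 s, in which the tool goes at most 62.5 mm and 10.7 degrees, less where a joint would pass 70% of its speed; a pose out of reach is approached as far as the arm can. A call with a number of a shift or a turn outside -1 to 1 is refused whole. A call with a gripper value outside its range is refused whole. "claw" is the opening, from -1 (shut) to 1 (fully open), so that 0 is half open, set as the call begins (left out, the last holds). The fingers move at their own pace and stop on an object; "force" is the grip in N (left out, the last holds). Time passes only in rows, so rows that repeat a pose let the fingers close. It gives the time, the measured TCP pose, the force and the opening at its end, in the units of the state.
- status.get_obs(): the state, without advancing time (a new reading comes with each control period).
- optics.camera(name): name is "side" or "top"; returns a dict with "pixels" (420x560x3 uint8, red, green, blue), "fx", "fy", "cx", "cy" (pixels), "R" (3x3) and "t" (3): a world point X has camera coordinates R X + t. Camera axes: x right, y down, z forward; pixel columns grow to the right and rows downward; lengths in m; the calibration is good to about 2 mm. A picture is of the moment at which its call begins. There is no depth.
- sign_off(): hands the job in, once; it reports no verdict.
The state is a dict: "time": time; "q": joint angles; "joint_velocities": joint speeds; "joint_efforts": joint torques, N m; "ee_pos": TCP position; "orientation": TCP orientation; "contact_force": force on the tool from outside, world axes, zero at the start; "torque": the same for the moment, N m; "width": finger opening in m.
Only numpy, scipy, OpenCV 4.12 (cv2) and the standard library are available. Lean on these libraries where they do the work, as an engineer would, in place of code of your own. Each camera call takes 0.05 s, during which the arm holds its last target.

TASK

The assembly base is being changed over to another clip, so take out the nest that is fitted in it: push it straight down until its push-to-release latch lets go and it springs up, then pull it free and stand it upright in the empty grey tray. Set it down on the tray's floor rather than dropping it, and leave the other things on the bench where they lie.

Things in the scene. Friction and masses are not known exactly. Their poses are not given: they have to be found in the camera images.
- base: Fixed dark steel base holding the nest: block 108 x 76 mm, 70 mm high, on a 10 mm foot plate with four screws. Origin on the bench below the middle of its pocket; x along its length, y across, z up. The block's flat top spans x -48 to +60 and y -38 to +38 mm about it, the foot plate x -66 to +78 mm.
- base_mouth (a point): Centre of the pocket's mouth, level with the block's top, 70 mm above the base's origin. The pocket is 66 mm (x) by 46 mm (y). Locked, the nest's metal body stands 12 mm above this and its boss 22 mm; sprung up, the body stands 36 mm above it and is guided by the pocket for 22 mm more.
- nest_mid (a point): Centre of the fitted nest, 34 mm above its underside: a loose aluminium block 64 mm (x) by 44 mm (y) by 58 mm high with flat upright sides, plus a boss on top (68 mm in all); about 0.26 kg; x, y along the base's. Locked, it cannot be pulled out. Sprung up, it stands in the pocket and can be gripped by its long sides, 44 mm apart in y, and lifted straight up.
- nest_boss (a point): Centre of the flat top of the nest's grey plastic boss, where it is pushed; the boss is 40 mm (x) by 26 mm (y), round ended, 10 mm high, in the middle of the nest. Locked, its top is 92 mm (within 2) above the base's origin. Pushing it fully in takes 9 to 15 N.
- ejector (a joint): Height of the spring plate under the nest, m, along z: about 0 (within 0.0015) nest locked, negative when pushed in, +0.024 sprung up. The latch is a push-push one: push the nest in 7.5 to 10 mm (hard stop at 10), let it up, and the spring raises it 24 mm, following whatever pushed it. A shorter push leaves it locked; another full push from the raised height locks it again.
- tray: Loose open tray of grey painted sheet steel, 125 mm (x) by 170 mm (y), 22 mm high, walls and floor 3 mm thick, 0.9 kg, empty. Origin at the centre of its underside, z up.
- spare_nest_mid (a point): Centre, 34 mm above its underside, of the other nest, which stands loose on the bench to the robot's right: same body, but its boss is 56 mm long. Leave it.
- calliper: Slide calliper lying on the bench at the far left, 225 mm long, 73 mm wide, 11 mm high; origin below its middle. Leave it.
- hex_key: Bent hex key lying on the bench at the left, 98 x 33 x 7 mm; origin below its middle. Leave it.
- clip_a: Black moulded clip lying on the bench at the right, 47 x 74 x 31 mm; origin below its middle. Leave it.

How it is judged:
By the outcome, as a careful person would: the job done as asked, in the order asked, and still so for the second after the job is handed in, with the robot touching nothing.
It also fails if it takes over 54 s, if anything falls off the work surface, if the arm or the gripper's body presses on something with over 40 N, if the wrist force passes 120 N, or if a joint passes its speed limit or range.

## Working session

There is one attempt and no reset: what is moved stays moved. The work goes in short steps, Python scripts to look and compute and a tool call to move; the robot and the scene stay as the last step left them, time stands still between calls to the robot, and variables do not carry over. Pictures are saved under pics/ and viewed, and the job is handed in when it is done.

Besides the shell and the picture viewer there is one more tool, called after ">>>" as a command line: name --argument value ..., lists and objects as JSON in quotes. arm_command: Moves the arm, as the interface text tells. Its arguments: {"type":"object","properties":{"plan":{"type":"array"},"claw":{"type":"number"},"force":{"type":"number"}},"required":["plan"]}

```bash
ls; mkdir -p pics
python3 - <<'E'
from cell import status, optics, manip
import cv2
o=status.get_obs()
for k,v in o.items(): print(k,v)
print(manip, manip.tcp_to_grasp)
for n in ("side","top"):
    c=optics.camera(n); cv2.imwrite(f"pics/{n}0.png",c["pixels"][:,:,::-1])
    print(n,c["fx"],c["cx"],c["cy"],c["R"],c["t"])
E
```

```text
pics
time 0.0
q [ 1.08428726e+00  3.09006450e-01  1.63521853e+00 -4.17168008e-06
  1.19965248e+00 -6.96853721e-02]
joint_velocities [-4.28312671e-06  1.37799562e-03 -6.37236869e-04 -6.46134357e-05
  7.79031680e-04  1.31691253e-03]
joint_efforts [-5.29040926e-05 -4.15260708e+01 -2.76660705e+01 -6.56525185e-05
  1.03747286e-02  2.72775594e-05]
ee_pos [0.25266814 0.57074964 0.23003092]
orientation [ 2.06905498e-01  9.78360266e-01 -1.09904546e-03 -3.11751762e-04]
contact_force [ 0.02784372  0.13568476 -0.6333669 ]
torque [ 0.0317247  -0.06470646 -0.01009153]
width 0.0856317219927222
<Robot object at 0x7fdd05d87a10> 0.0187
side 475.18405698748825 278.6771728303578 205.93120126304046 [[ 0.89182243 -0.4523716  -0.00356055]
 [-0.21352588 -0.41398817 -0.88488445]
 [ 0.39882257  0.78992008 -0.46579698]] [-0.38791557  0.21559306  1.29980241]
top 464.74979276785893 284.90209622213143 208.8123516543891 [[-0.03955753 -0.99919396  0.00682806]
 [-0.97680693  0.03723031 -0.21086045]
 [ 0.21043628 -0.01501082 -0.97749233]] [0.07576921 0.47984603 1.4459169 ]
```

View pics/side0.png

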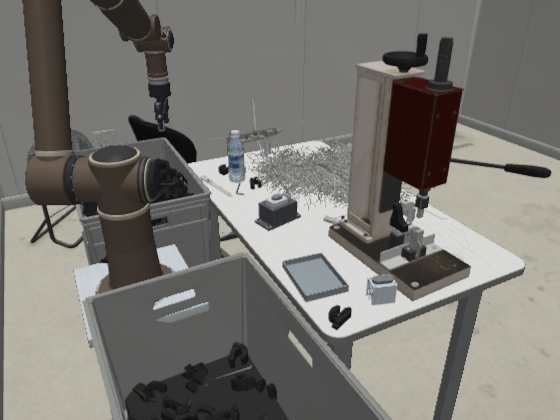

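View pics/top0.png

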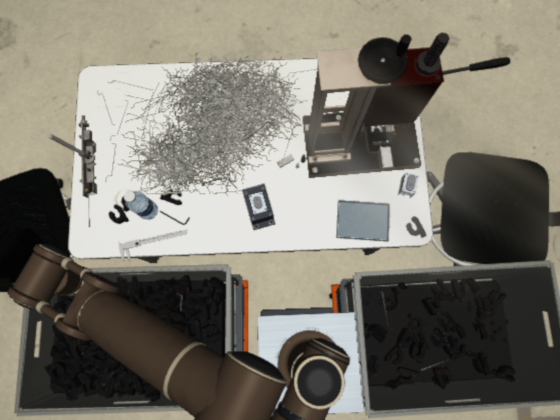

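The base with its nest is at about (258,206) in the top view and (278,210) in the side view. The tray is at (363,221) in top and (315,276) in side. The spare nest is at (408,184) in top, and a tall press stands behind the tray. I'll zoom in.

Run:
```python
import cv2
t=cv2.imread("pics/top0.png"); s=cv2.imread("pics/side0.png")
cv2.imwrite("pics/topb.png",cv2.resize(t[175:235,225:295],None,fx=10,fy=10,interpolation=cv2.INTER_CUBIC)[:600])
cv2.imwrite("pics/topt.png",cv2.resize(t[165:255,320:440],None,fx=6,fy=6,interpolation=cv2.INTER_CUBIC))
cv2.imwrite("pics/sideb.png",cv2.resize(s[185:235,245:310],None,fx=12,fy=12,interpolation=cv2.INTER_CUBIC))
cv2.imwrite("pics/sidet.png",cv2.resize(s[245:335,270:400],None,fx=6,fy=6,interpolation=cv2.INTER_CUBIC))
```

```text
(no output)
```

View pics/topb.png

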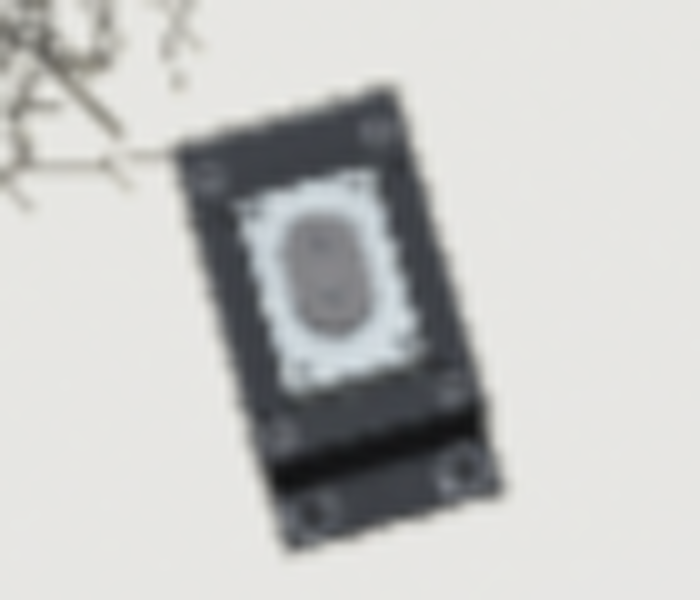

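View pics/topt.png

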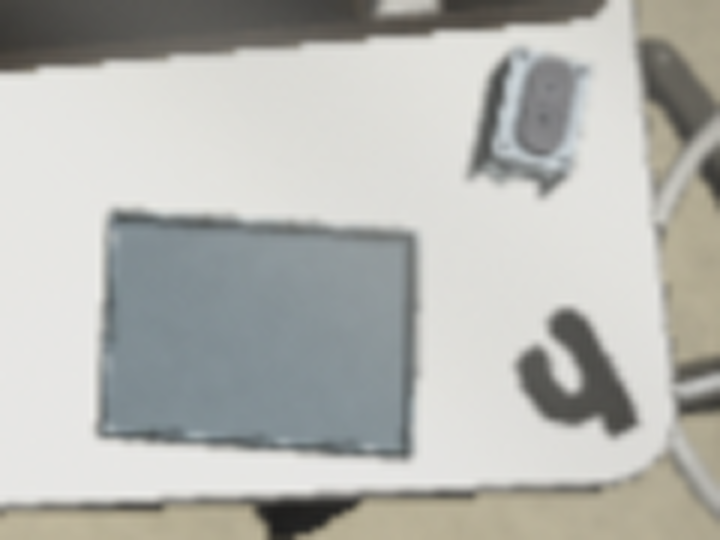

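View pics/sideb.png

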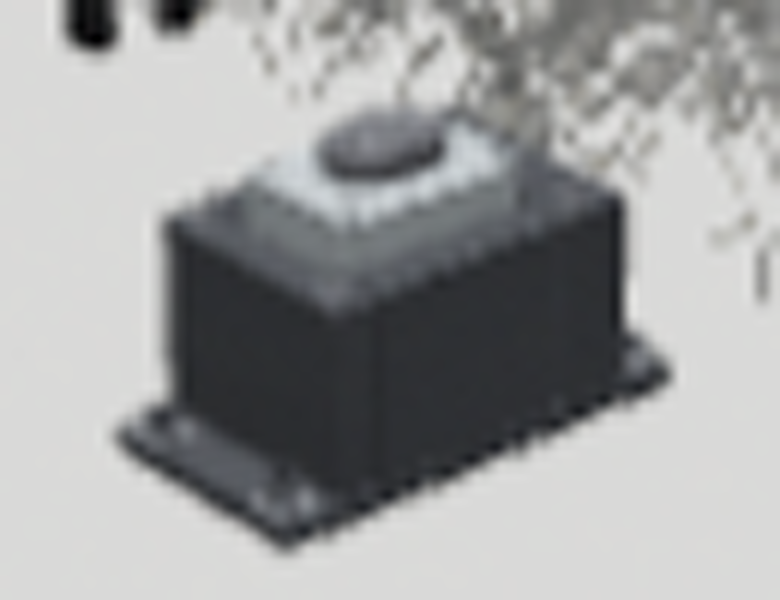

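View pics/sidet.png

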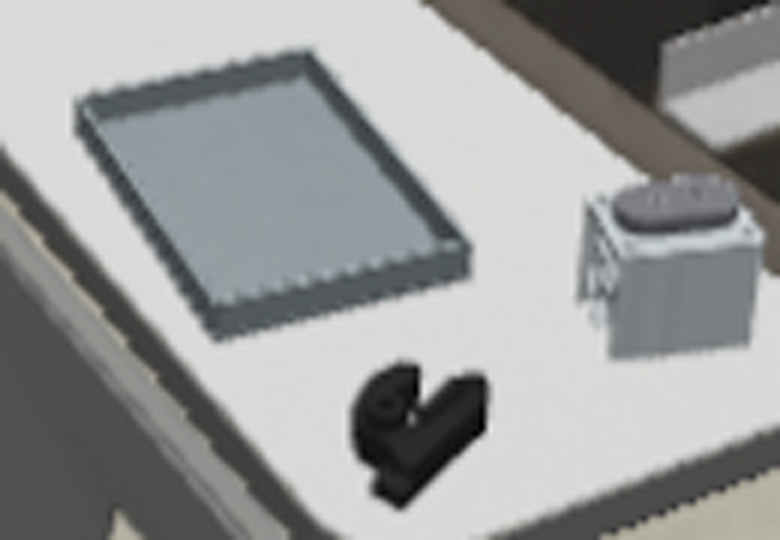

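```bash
cat > h.py <<'E'
import numpy as np, cv2
from cell import status, optics
def cam(n): 
    c=optics.camera(n); c["K"]=(c["fx"],c["fy"],c["cx"],c["cy"]); c["img"]=c["pixels"][:,:,::-1].copy(); return c
def toplane(c,uv,z):
    uv=np.atleast_2d(uv).astype(float); R,t=np.array(c["R"]),np.array(c["t"])
    d=np.c_[(uv[:,0]-c["cx"])/c["fx"],(uv[:,1]-c["cy"])/c["fy"],np.ones(len(uv))]@R
    o=-R.T@t; s=(z-o[2])/d[:,2]; return o+s[:,None]*d
def proj(c,X):
    p=np.atleast_2d(X)@np.array(c["R"]).T+np.array(c["t"]); return np.c_[c["fx"]*p[:,0]/p[:,2]+c["cx"],c["fy"]*p[:,1]/p[:,2]+c["cy"]]
def blob(m,seed):
    n,l,st,ce=cv2.connectedComponentsWithStats(m.astype(np.uint8)); return l==l[seed[1],seed[0]]
def rect(c,mask,z):
    k,_=cv2.findContours(mask.astype(np.uint8),cv2.RETR_EXTERNAL,cv2.CHAIN_APPROX_NONE)
    k=max(k,key=cv2.contourArea).reshape(-1,2)
    P=toplane(c,k,z)[:,:2].astype(np.float32)*1000
    return cv2.minAreaRect(P)
E
python3 - <<'E'
from h import *
for n,bs,ws,ts in (("top",(258,203),(252,199),(363,221)),("side",(277,197),(270,202),(315,276))):
    c=cam(n); im=c["img"].astype(int); 
    print(n,im[bs[1],bs[0]],im[ws[1],ws[0]],im[ts[1],ts[0]])
    r=slice(ws[1]-12,ws[1]+25)
    print(im[bs[1]-10:bs[1]+25:1,bs[0]].sum(1)//3)
    print(im[bs[1],bs[0]-20:bs[0]+20].sum(1)//3)
E
```

```text
top [133 128 128] [202 197 188] [150 145 134]
[188 211 206 170 137 132 128 127 128 130 129 120 123 131 122 142 194 212
 212 188 123  70  65  68  67  65  41  23  21  29  56  79  88  84  83]
[229 229 229 229 229 229 225 183 109  72  67  70 101 177 206 182 145 131
 129 132 129 129 132 143 186 210 207 147  76  67  67  88 164 216 228 229
 229 229 229 229]
side [120 115 114] [153 149 144] [161 157 147]
[195 211 213 217 217 217 198 158 132 128 116  88  69 171 209 178 122 121
 120 107  93  94  73  46  47  47  47  48  47  47  47  46  47  48  48]
[217 216 216 216 216 216 216 217 216 217 216 214 214 209 148 111 116 115
 133 126 116 104  87  84  67 164 199 204 188 143 135 117 106 121 196 194
 183 187 183 149]
```

```bash
cat >> h.py <<'E'
def up(c,x0,y0,x1,y1,f=8):
    g=cv2.cvtColor(c["img"],cv2.COLOR_BGR2GRAY)[y0:y1,x0:x1]
    return cv2.resize(g,None,fx=f,fy=f,interpolation=cv2.INTER_CUBIC)
def uprect(c,mask,z,x0,y0,f=8,show=True):
    k,_=cv2.findContours(mask.astype(np.uint8),cv2.RETR_EXTERNAL,cv2.CHAIN_APPROX_NONE)
    k=max(k,key=cv2.contourArea)
    k=cv2.convexHull(k).reshape(-1,2)
    uv=(k+0.5)/f-0.5+[x0,y0]
    P=toplane(c,uv,z)[:,:2].astype(np.float32)*1000
    M=cv2.moments(P.reshape(-1,1,2)); 
    return cv2.minAreaRect(P),(M["m10"]/M["m00"],M["m01"]/M["m00"])
E
python3 - <<'E'
from h import *
c=cam("top"); f=8
x0,y0,x1,y1=225,175,295,240
g=up(c,x0,y0,x1,y1)
def at(u,v): return (int((u-x0+.5)*f),int((v-y0+.5)*f))
m=blob(g>135,at(252,199)); print("nest top z82",uprect(c,m,.082,x0,y0))
m=blob((g<168),at(258,203)); print("boss z92",m.sum()/64,uprect(c,m,.092,x0,y0))
m=blob(g<150,at(258,186))
m=cv2.morphologyEx(m.astype(np.uint8),cv2.MORPH_OPEN,np.ones((25,25)))
print("block z70",uprect(c,m,.07,x0,y0))
x0,y0,x1,y1=325,190,400,250
g=up(c,x0,y0,x1,y1)
m=blob(g<185,at(363,221)); print("tray rim z22",uprect(c,m,.022,x0,y0))
s=cam("side")
x0,y0,x1,y1=245,185,310,235
g=up(s,x0,y0,x1,y1)
m=blob(g<150,at(277,197));print("side boss z92",m.sum()/64,uprect(s,m,.092,x0,y0))
m=blob(g>170,at(270,202))
x0,y0,x1,y1=270,245,360,305
g=up(s,x0,y0,x1,y1)
m=blob(g<185,at(315,276)); print("side tray (incl walls) z22",uprect(s,m,.022,x0,y0))
print("side boss by eye", toplane(s,[[245+382/12-.5,185+136/12-.5]],.092), toplane(s,[[245+382/12-.5,185+147/12-.5]],.087))
print("spare top", toplane(c,[[320+545/6-.5,165+105/6-.5]],.068))
print("press base front edge", toplane(c,[[308,177],[365,176],[422,171]],.0))
print("press base front edge", toplane(c,[[308,177],[365,176],[422,171]],.05))
E
```

```text
nest top z82 (((499.5381164550781, 143.41873168945312), (65.833740234375, 46.1313591003418), 13.635054588317871), (499.44300322253946, 143.3877764717113))
boss z92 90.640625 (((498.2557373046875, 143.53900146484375), (41.62660217285156, 25.897642135620117), 11.912642478942871), (498.4196824315186, 143.59594710293723))
block z70 (((489.62762451171875, 140.96299743652344), (138.96507263183594, 75.71662902832031), 13.99785041809082), (489.96763133221276, 141.17420062864278))
tray rim z22 (((441.1844787597656, -196.76866149902344), (174.5247344970703, 130.6026153564453), 83.66431427001953), (441.1545390122744, -196.36913044390383))
side boss z92 1198.21875 (((486.02862548828125, 84.3796615600586), (332.03106689453125, 147.4183807373047), 51.326316833496094), (493.96745394606387, 85.66882844210873))
side tray (incl walls) z22 (((437.0879821777344, -207.71466064453125), (197.51821899414062, 137.3379364013672), 83.55330657958984), (436.97124296861836, -207.92219176414775))
side boss by eye [[0.50093497 0.14646786 0.092     ]] [[0.50234436 0.14934201 0.087     ]]
spare top [[ 0.55182695 -0.35093963  0.068     ]]
press base front edge [[ 0.60044786 -0.02616506  0.        ]
 [ 0.59669903 -0.21941869  0.        ]
 [ 0.60702824 -0.41463145  0.        ]]
press base front edge [[ 0.5861481  -0.02267397  0.05      ]
 [ 0.58252307 -0.20954553  0.05      ]
 [ 0.59251116 -0.39831152  0.05      ]]
```

```bash
cat >> h.py <<'E'
from scipy.spatial.transform import Rotation as Ro
def shift(target,yawy):
    """target TCP xyz; yawy = wanted world angle (deg) of tool y axis"""
    o=status.get_obs(); R=Ro.from_quat(o["orientation"]).as_matrix(); p=np.array(o["ee_pos"])
    d=R.T@(np.array(target)-p)/0.1
    a=np.degrees(np.arctan2(R[1,1],R[0,1])); e=(yawy-a+90)%180-90
    print("t",round(o["time"],2),"pos",p.round(4),"F",np.round(o["contact_force"],1),"w",round(o["width"],4),"tilt",np.degrees(np.arccos(-R[2,2])).round(2),"yang",a.round(2))
    print("shift shares",d.round(3),"roll",round(-e/90,3))
E
python3 - <<'E'
from h import *
s=cam("side");c=cam("top")
print("bottle base",toplane(s,[237,181],0))
for z in (.1,.15,.2,.22): print(z,toplane(s,[236,132],z).round(3),toplane(c,[128,196],z).round(3))
shift([.5,.1440,.2],103.8)
E
```

```text
bottle base [[0.50294083 0.50174509 0.        ]]
0.1 [[0.62  0.784 0.1  ]] [[0.531 0.546 0.1  ]]
0.15 [[0.566 0.648 0.15 ]] [[0.519 0.53  0.15 ]]
0.2 [[0.512 0.511 0.2  ]] [[0.506 0.513 0.2  ]]
0.22 [[0.491 0.456 0.22 ]] [[0.501 0.506 0.22 ]]
t 0.4 pos [0.253  0.5714 0.2311] F [-0.3 -0.2  0.1] w 0.0856 tilt 0.02 yang 66.12
shift shares [-3.989 -2.908  0.312] roll -0.419
```

>>> arm_command --plan '[{"tx": -0.5,"ty": -0.36,"tz": 0},{"tx": -1,"ty": -0.73,"tz": 0},{"tx": -1,"ty": -0.73,"tz": 0}]' --claw -1 --force 40

```text
schema error: expected keys tx, ty, tz, roll
```

>>> arm_command --plan '[{"tx": -0.5,"ty": -0.36,"tz": 0},{"tx": -1,"ty": -0.73,"tz": 0},{"tx": -1,"ty": -0.73,"tz": 0}]'

```text
schema error: expected keys tx, ty, tz, roll
```

>>> arm_command --plan '[{"tx": -0.5,"ty": -0.36,"tz": 0},{"tx": -1,"ty": -0.73,"tz": 0},{"tx": -1,"ty": -0.73,"tz": 0}]'

```text
schema error: expected keys tx, ty, tz, roll
```

>>> arm_command --plan '[{"tx": -0.5,"ty": -0.36,"tz": 0,"roll": -0.11},{"tx": -0.98,"ty": -0.71,"tz": 0.2,"roll": -0.22},{"tx": -0.98,"ty": -0.71,"tz": 0.3,"roll": -0.33},{"tx": -0.98,"ty": -0.71,"tz": 0.3,"roll": -0.42},{"tx": -0.98,"ty": -0.71,"tz": 0.3,"roll": -0.42}]'

```text
time: 1.02
ee_pos: [0.3141, 0.4667, 0.2013]
orientation: [-0.12, 0.993, 0.0, 0.0]
contact_force: [-0.4, -0.1, 0.0]
width: 0.0855
```

Run:
```python
from h import *
shift([.4995,.1440,.105],103.8)
c=cam("top"); s=cam("side")
a=np.hstack([cv2.resize(c["img"][150:250,200:320],None,fx=3.3,fy=3.3),cv2.resize(s["img"][120:220,220:340],None,fx=3.3,fy=3.3)]); cv2.imwrite("pics/a1.png",a)
```

```text
t 1.02 pos [0.3141 0.4667 0.2013] F [-0.4 -0.1  0. ] w 0.0855 tilt 0.01 yang 103.8
shift shares [-1.031 -3.576  0.963] roll -0.0
```

View pics/a1.png

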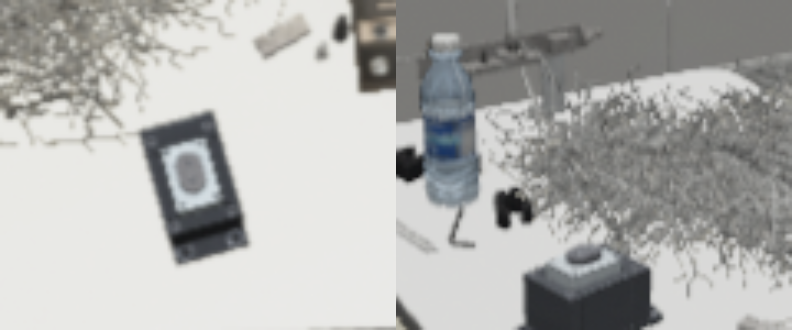

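All four keys are required, so only the last call moved the arm. It's now aligned, and the picture shows the base unchanged. I'll continue toward it.

>>> arm_command --plan '[{"tx": -0.13,"ty": -0.5,"tz": 0,"roll": 0},{"tx": -0.26,"ty": -1,"tz": 0,"roll": 0}]' --claw -1 --force 40

```text
time: 1.38
ee_pos: [0.3635, 0.3759, 0.2016]
orientation: [-0.122, 0.993, 0.0, 0.001]
contact_force: [1.0, -0.3, -0.4]
width: 0.0518
```

>>> arm_command --plan '[{"tx": -0.13,"ty": -0.5,"tz": 0,"roll": 0},{"tx": -0.26,"ty": -1,"tz": 0,"roll": 0}]'

```text
time: 1.62
ee_pos: [0.4133, 0.2844, 0.2018]
orientation: [-0.121, 0.993, 0.0, 0.001]
contact_force: [0.6, 0.2, -0.1]
width: 0.0124
```

>>> arm_command --plan '[{"tx": -0.13,"ty": -0.5,"tz": 0,"roll": 0},{"tx": -0.26,"ty": -1,"tz": 0,"roll": 0}]'

```text
time: 1.88
ee_pos: [0.4627, 0.1934, 0.2018]
orientation: [-0.121, 0.993, 0.0, 0.001]
contact_force: [-0.2, 1.0, 0.5]
width: -0.0
```

>>> arm_command --plan '[{"tx": -0.13,"ty": -0.3,"tz": 0,"roll": 0},{"tx": -0.25,"ty": -0.57,"tz": 0.3,"roll": 0},{"tx": -0.25,"ty": -0.57,"tz": 0.6,"roll": 0},{"tx": -0.25,"ty": -0.57,"tz": 0.75,"roll": 0},{"tx": -0.25,"ty": -0.57,"tz": 0.75,"roll": 0}]'

```text
time: 2.5
ee_pos: [0.4987, 0.1453, 0.1253]
orientation: [-0.121, 0.993, -0.0, -0.001]
contact_force: [0.7, -1.2, -0.0]
width: 0.0002
```

Run:
```python
from h import *
shift([.4995,.1440,.105],103.8)
c=cam("top"); s=cam("side")
a=np.hstack([cv2.resize(c["img"][150:250,200:320],None,fx=3.3,fy=3.3),cv2.resize(s["img"][120:220,220:340],None,fx=3.3,fy=3.3)]); cv2.imwrite("pics/a2.png",a)
```

```text
t 2.5 pos [0.4987 0.1453 0.1253] F [ 0.7 -1.2 -0. ] w 0.0002 tilt 0.15 yang 103.92
shift shares [-0.005 -0.015  0.203] roll 0.001
```

View pics/a2.png

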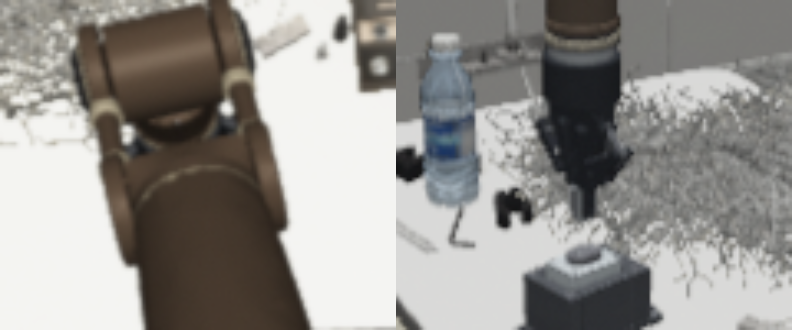

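The closed fingers sit right above the boss in the side view, at about (583,215) over (583,253) in the enlarged picture. Next I'll approach until they touch.

>>> arm_command --plan '[{"tx": 0,"ty": -0.01,"tz": 0.15,"roll": 0},{"tx": 0,"ty": -0.01,"tz": 0.24,"roll": 0},{"tx": 0,"ty": -0.01,"tz": 0.28,"roll": 0},{"tx": 0,"ty": -0.01,"tz": 0.28,"roll": 0}]'

```text
time: 3.1
ee_pos: [0.4996, 0.1441, 0.0977]
orientation: [-0.121, 0.993, -0.0, -0.001]
contact_force: [-0.5, -0.1, 0.0]
width: -0.0001
```

>>> arm_command --plan '[{"tx": 0,"ty": 0,"tz": 0.02,"roll": 0},{"tx": 0,"ty": 0,"tz": 0.03,"roll": 0},{"tx": 0,"ty": 0,"tz": 0.03,"roll": 0}]'

```text
time: 3.48
ee_pos: [0.5001, 0.1442, 0.0953]
orientation: [-0.121, 0.993, -0.0, 0.0]
contact_force: [-0.4, 0.1, 1.4]
width: 0.0003
```

>>> arm_command --plan '[{"tx": 0,"ty": 0,"tz": 0.02,"roll": 0},{"tx": 0,"ty": 0,"tz": 0.03,"roll": 0},{"tx": 0,"ty": 0,"tz": 0.03,"roll": 0}]'

```text
time: 3.85
ee_pos: [0.4995, 0.144, 0.0927]
orientation: [-0.121, 0.993, -0.0, -0.001]
contact_force: [-3.2, -0.8, 5.9]
width: 0.0001
```

>>> arm_command --plan '[{"tx": 0,"ty": 0,"tz": 0.02,"roll": 0},{"tx": 0,"ty": 0,"tz": 0.03,"roll": 0},{"tx": 0,"ty": 0,"tz": 0.03,"roll": 0}]'

```text
time: 4.22
ee_pos: [0.4995, 0.1441, 0.09]
orientation: [-0.121, 0.993, -0.0, -0.001]
contact_force: [-3.3, -0.5, 6.8]
width: 0.0002
```

>>> arm_command --plan '[{"tx": 0,"ty": 0,"tz": 0.02,"roll": 0},{"tx": 0,"ty": 0,"tz": 0.02,"roll": 0},{"tx": 0,"ty": 0,"tz": 0.02,"roll": 0}]'

```text
time: 4.6
ee_pos: [0.4996, 0.1441, 0.0881]
orientation: [-0.121, 0.993, -0.0, -0.001]
contact_force: [-3.7, -2.4, 7.3]
width: -0.0004
```

>>> arm_command --plan '[{"tx": 0,"ty": 0,"tz": 0.02,"roll": 0},{"tx": 0,"ty": 0,"tz": 0.02,"roll": 0},{"tx": 0,"ty": 0,"tz": 0.02,"roll": 0}]'

```text
time: 4.97
ee_pos: [0.4996, 0.1441, 0.0861]
orientation: [-0.121, 0.993, -0.0, -0.001]
contact_force: [-3.4, -0.2, 7.4]
width: 0.0001
```

>>> arm_command --plan '[{"tx": 0,"ty": 0,"tz": 0.01,"roll": 0},{"tx": 0,"ty": 0,"tz": 0.01,"roll": 0},{"tx": 0,"ty": 0,"tz": 0.01,"roll": 0}]'

```text
time: 5.35
ee_pos: [0.4996, 0.1441, 0.0852]
orientation: [-0.121, 0.993, -0.0, -0.001]
contact_force: [-4.2, -1.0, 7.6]
width: -0.0
```

>>> arm_command --plan '[{"tx": 0,"ty": 0,"tz": 0.01,"roll": 0},{"tx": 0,"ty": 0,"tz": 0.01,"roll": 0}]'

```text
time: 5.6
ee_pos: [0.4995, 0.144, 0.0841]
orientation: [-0.121, 0.993, -0.0, -0.001]
contact_force: [-4.4, -0.0, 8.0]
width: -0.0001
```

>>> arm_command --plan '[{"tx": 0,"ty": 0,"tz": 0.01,"roll": 0},{"tx": 0,"ty": 0,"tz": 0.01,"roll": 0}]'

```text
time: 5.85
ee_pos: [0.4996, 0.1441, 0.0832]
orientation: [-0.121, 0.993, -0.0, -0.001]
contact_force: [-4.1, 0.3, 7.8]
width: 0.0
```

>>> arm_command --plan '[{"tx": 0,"ty": 0,"tz": 0.01,"roll": 0},{"tx": 0,"ty": 0,"tz": 0.01,"roll": 0}]'

```text
time: 6.1
ee_pos: [0.4996, 0.1441, 0.0823]
orientation: [-0.121, 0.993, -0.0, -0.001]
contact_force: [-2.8, -0.7, 8.2]
width: -0.0003
```

>>> arm_command --plan '[{"tx": 0,"ty": 0,"tz": 0.01,"roll": 0},{"tx": 0,"ty": 0,"tz": 0.01,"roll": 0}]'

```text
time: 6.35
ee_pos: [0.4998, 0.1441, 0.0822]
orientation: [-0.121, 0.993, -0.0, -0.001]
contact_force: [-5.2, -0.9, 14.0]
width: -0.0
```

The force jumped to 14 N at z=0.0822, 10 mm below the nominal boss top, so that's the hard stop. I'll let it up now.

>>> arm_command --plan '[{"tx": 0,"ty": 0,"tz": -0.06,"roll": 0},{"tx": 0,"ty": 0,"tz": -0.12,"roll": 0},{"tx": 0,"ty": 0,"tz": -0.18,"roll": 0},{"tx": 0,"ty": 0,"tz": -0.24,"roll": 0},{"tx": 0,"ty": 0,"tz": -0.28,"roll": 0}]'

```text
time: 6.98
ee_pos: [0.5, 0.1442, 0.1086]
orientation: [-0.121, 0.993, 0.0, 0.0]
contact_force: [-2.0, -0.4, 4.3]
width: 0.0
```

>>> arm_command --plan '[{"tx": 0,"ty": 0,"tz": -0.06,"roll": 0},{"tx": 0,"ty": 0,"tz": -0.12,"roll": 0},{"tx": 0,"ty": 0,"tz": -0.3,"roll": 0},{"tx": 0,"ty": 0,"tz": -0.5,"roll": 0},{"tx": 0,"ty": 0,"tz": -0.6,"roll": 0}]'

```text
time: 7.6
ee_pos: [0.5013, 0.1445, 0.1704]
orientation: [-0.121, 0.993, 0.0, 0.002]
contact_force: [0.1, 0.3, -0.0]
width: -0.0003
```

>>> arm_command --plan '[{"tx": 0,"ty": 0,"tz": -0.1,"roll": 0},{"tx": 0,"ty": 0,"tz": -0.1,"roll": 0},{"tx": 0,"ty": 0,"tz": -0.1,"roll": 0}]' --claw 1

```text
time: 7.98
ee_pos: [0.4996, 0.1441, 0.1778]
orientation: [-0.121, 0.993, -0.0, -0.001]
contact_force: [-0.0, -0.5, -0.7]
width: 0.0547
```

Run:
```python
from h import *
shift([.4995,.1440,.075],103.8)
s=cam("side")
a=cv2.resize(s["img"][120:240,220:340],None,fx=5,fy=5,interpolation=cv2.INTER_CUBIC); cv2.imwrite("pics/a3.png",a)
print("locked top-corner/boss proj:",proj(s,[[.4995,.144,.092],[.4995,.144,.116],[.4995,.144,.07]]))
```

```text
t 7.97 pos [0.4996 0.1441 0.1778] F [-0.  -0.5 -0.7] w 0.0547 tilt 0.06 yang 103.92
shift shares [-0.000e+00 -1.000e-03  1.028e+00] roll 0.001
locked top-corner/boss proj: [[276.28012598 196.21909573]
 [276.23688379 189.67520273]
 [276.31922717 202.13632474]]
```

View pics/a3.png

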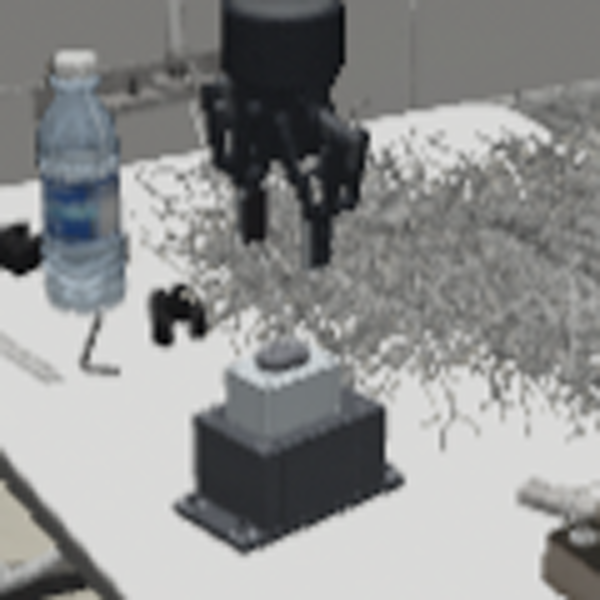

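The nest has sprung up; its boss is now at about row 190 in the side view, as predicted. The open jaws go down around it next.

>>> arm_command --plan '[{"tx": 0,"ty": 0,"tz": 0,"roll": 0},{"tx": 0,"ty": 0,"tz": 0,"roll": 0},{"tx": 0,"ty": 0,"tz": 0.2,"roll": 0},{"tx": 0,"ty": 0,"tz": 0.4,"roll": 0},{"tx": 0,"ty": 0,"tz": 0.5,"roll": 0}]'

```text
time: 8.65
ee_pos: [0.4991, 0.144, 0.127]
orientation: [-0.121, 0.993, -0.0, -0.001]
contact_force: [0.2, 0.3, 0.8]
width: 0.0858
```

>>> arm_command --plan '[{"tx": 0,"ty": 0,"tz": 0.2,"roll": 0},{"tx": 0,"ty": 0,"tz": 0.4,"roll": 0},{"tx": 0,"ty": 0,"tz": 0.52,"roll": 0},{"tx": 0,"ty": 0,"tz": 0.55,"roll": 0},{"tx": 0,"ty": 0,"tz": 0.55,"roll": 0}]'

```text
time: 9.28
ee_pos: [0.5004, 0.1442, 0.0736]
orientation: [-0.121, 0.993, 0.0, 0.0]
contact_force: [-0.2, -1.2, 0.0]
width: 0.0854
```

Run:
```python
from h import *
shift([.4995,.1440,.072],103.8)
s=cam("side")
a=cv2.resize(s["img"][120:240,220:340],None,fx=5,fy=5,interpolation=cv2.INTER_CUBIC); cv2.imwrite("pics/a4.png",a)
```

```text
t 9.28 pos [0.5004 0.1442 0.0736] F [-0.2 -1.2  0. ] w 0.0854 tilt 0.03 yang 103.92
shift shares [ 0.009 -0.     0.016] roll 0.001
```

View pics/a4.png

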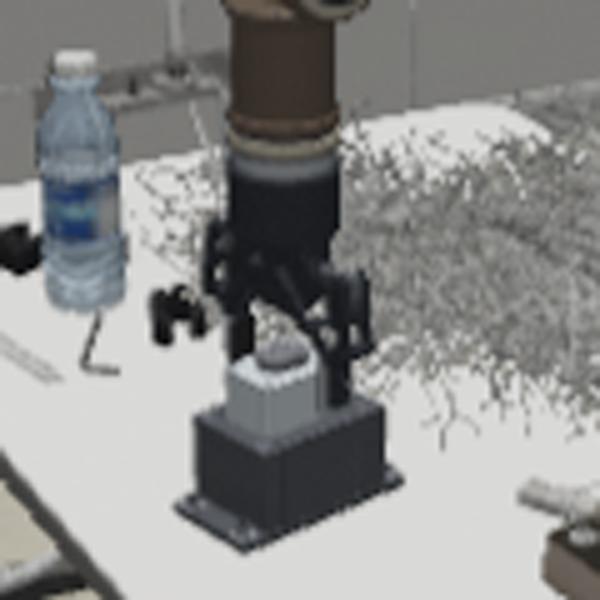

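The jaws straddle the nest's long sides. Close with 45 N.

>>> arm_command --plan '[{"tx": 0,"ty": 0,"tz": 0,"roll": 0},{"tx": 0,"ty": 0,"tz": 0,"roll": 0},{"tx": 0,"ty": 0,"tz": 0,"roll": 0},{"tx": 0,"ty": 0,"tz": 0,"roll": 0},{"tx": 0,"ty": 0,"tz": 0,"roll": 0}]' --claw -1 --force 45

```text
time: 9.95
ee_pos: [0.5003, 0.1443, 0.0736]
orientation: [-0.121, 0.993, 0.0, 0.0]
contact_force: [-0.8, 0.3, 2.5]
width: 0.0432
```

>>> arm_command --plan '[{"tx": 0,"ty": 0,"tz": 0,"roll": 0},{"tx": 0,"ty": 0,"tz": 0,"roll": 0}]'

```text
time: 10.2
ee_pos: [0.5003, 0.1443, 0.0734]
orientation: [-0.121, 0.993, 0.0, 0.0]
contact_force: [0.2, 1.0, 2.6]
width: 0.0434
```

Gripped at 43.4 mm. I'll lift it slowly.

>>> arm_command --plan '[{"tx": 0,"ty": 0,"tz": -0.05,"roll": 0},{"tx": 0,"ty": 0,"tz": -0.1,"roll": 0},{"tx": 0,"ty": 0,"tz": -0.15,"roll": 0},{"tx": 0,"ty": 0,"tz": -0.2,"roll": 0},{"tx": 0,"ty": 0,"tz": -0.25,"roll": 0}]'

```text
time: 10.82
ee_pos: [0.4996, 0.1441, 0.0985]
orientation: [-0.121, 0.993, -0.0, -0.0]
contact_force: [0.1, 0.8, -3.4]
width: 0.0432
```

>>> arm_command --plan '[{"tx": 0,"ty": 0,"tz": -0.1,"roll": 0},{"tx": 0,"ty": 0,"tz": -0.2,"roll": 0},{"tx": 0,"ty": 0,"tz": -0.3,"roll": 0},{"tx": 0,"ty": 0,"tz": -0.4,"roll": 0},{"tx": 0,"ty": 0,"tz": -0.4,"roll": 0}]'

```text
time: 11.45
ee_pos: [0.501, 0.1444, 0.1396]
orientation: [-0.121, 0.993, 0.0, 0.001]
contact_force: [0.1, 0.1, -1.9]
width: 0.043
```

Run:
```python
from h import *
shift([.441,-.1965,.14],83.7)
s=cam("side")
a=cv2.resize(s["img"][120:240,220:340],None,fx=5,fy=5,interpolation=cv2.INTER_CUBIC); cv2.imwrite("pics/a5.png",a)
```

```text
t 11.45 pos [0.501  0.1444 0.1396] F [ 0.1  0.1 -1.9] w 0.043 tilt 0.15 yang 103.92
shift shares [ 1.402 -3.164 -0.007] roll 0.225
```

View pics/a5.png

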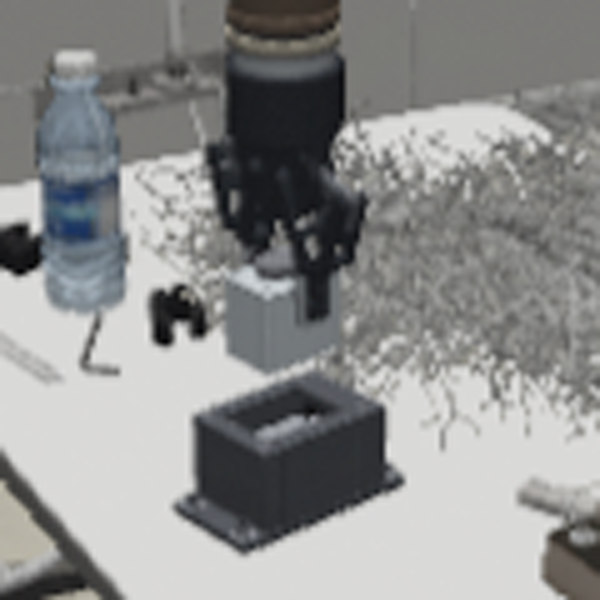

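The nest is free and held level above the empty pocket. I'll carry it to the tray.

>>> arm_command --plan '[{"tx": 0.1,"ty": -0.2,"tz": 0,"roll": 0},{"tx": 0.22,"ty": -0.5,"tz": 0,"roll": 0},{"tx": 0.35,"ty": -0.8,"tz": 0,"roll": 0}]'

```text
time: 11.88
ee_pos: [0.4847, 0.0574, 0.1377]
orientation: [-0.122, 0.993, -0.0, -0.0]
contact_force: [0.2, 0.1, -2.6]
width: 0.0431
```

>>> arm_command --plan '[{"tx": 0.12,"ty": -0.27,"tz": 0,"roll": 0},{"tx": 0.24,"ty": -0.54,"tz": 0,"roll": 0},{"tx": 0.35,"ty": -0.8,"tz": 0,"roll": 0}]'

```text
time: 12.25
ee_pos: [0.4698, -0.0288, 0.1378]
orientation: [-0.121, 0.993, 0.0, -0.001]
contact_force: [0.0, -0.7, -2.6]
width: 0.0436
```

>>> arm_command --plan '[{"tx": 0.12,"ty": -0.27,"tz": 0,"roll": 0},{"tx": 0.24,"ty": -0.54,"tz": 0,"roll": 0},{"tx": 0.35,"ty": -0.8,"tz": 0,"roll": 0}]'

```text
time: 12.62
ee_pos: [0.4551, -0.1148, 0.1378]
orientation: [-0.121, 0.993, 0.0, -0.0]
contact_force: [0.3, -0.1, -2.7]
width: 0.0432
```

>>> arm_command --plan '[{"tx": 0.12,"ty": -0.27,"tz": 0,"roll": 0.06},{"tx": 0.24,"ty": -0.54,"tz": 0,"roll": 0.12},{"tx": 0.35,"ty": -0.74,"tz": 0,"roll": 0.18},{"tx": 0.35,"ty": -0.76,"tz": 0,"roll": 0.225},{"tx": 0.35,"ty": -0.76,"tz": 0,"roll": 0.225}]'

```text
time: 13.25
ee_pos: [0.4396, -0.1963, 0.1378]
orientation: [0.055, 0.998, 0.0, -0.0]
contact_force: [0.7, 0.6, -1.9]
width: 0.0435
```

Run:
```python
from h import *
shift([.441,-.1965,.045],83.7)
s=cam("side");c=cam("top")
a=np.hstack([cv2.resize(c["img"][150:270,320:440],None,fx=3.3,fy=3.3),cv2.resize(s["img"][200:320,260:380],None,fx=3.3,fy=3.3)]); cv2.imwrite("pics/a6.png",a)
```

```text
t 13.25 pos [ 0.4396 -0.1963  0.1378] F [ 0.7  0.6 -1.9] w 0.0435 tilt 0.06 yang 83.67
shift shares [-0.015 -0.001  0.928] roll -0.0
```

View pics/a6.png

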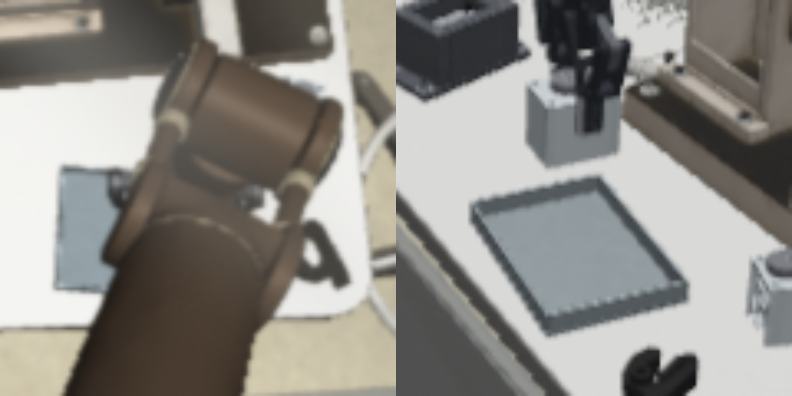

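The nest hangs upright over the tray, at about (575,125) in the enlarged side view. I'll lower it to just above the floor, then go down in small steps to contact.

>>> arm_command --plan '[{"tx": 0,"ty": 0,"tz": 0.2,"roll": 0},{"tx": 0,"ty": 0,"tz": 0.45,"roll": 0},{"tx": 0,"ty": 0,"tz": 0.7,"roll": 0},{"tx": 0,"ty": 0,"tz": 0.88,"roll": 0},{"tx": 0,"ty": 0,"tz": 0.93,"roll": 0}]'

```text
time: 13.98
ee_pos: [0.4391, -0.1951, 0.044]
orientation: [0.054, 0.999, 0.001, -0.001]
contact_force: [-0.1, -0.1, -2.1]
width: 0.0433
```

>>> arm_command --plan '[{"tx": 0,"ty": 0,"tz": 0.04,"roll": 0},{"tx": 0,"ty": 0,"tz": 0.08,"roll": 0},{"tx": 0,"ty": 0,"tz": 0.1,"roll": 0},{"tx": 0,"ty": 0,"tz": 0.1,"roll": 0}]'

```text
time: 14.48
ee_pos: [0.4402, -0.1963, 0.0355]
orientation: [0.055, 0.998, -0.0, 0.0]
contact_force: [0.8, 0.1, -2.0]
width: 0.043
```

Run:
```python
from h import *
shift([.441,-.1965,.0285],83.7)
s=cam("side")
cv2.imwrite("pics/a7.png",cv2.resize(s["img"][200:320,260:380],None,fx=5,fy=5))
```

```text
t 14.47 pos [ 0.4402 -0.1963  0.0355] F [ 0.8  0.1 -2. ] w 0.043 tilt 0.02 yang 83.67
shift shares [-0.008 -0.001  0.07 ] roll -0.0
```

View pics/a7.png

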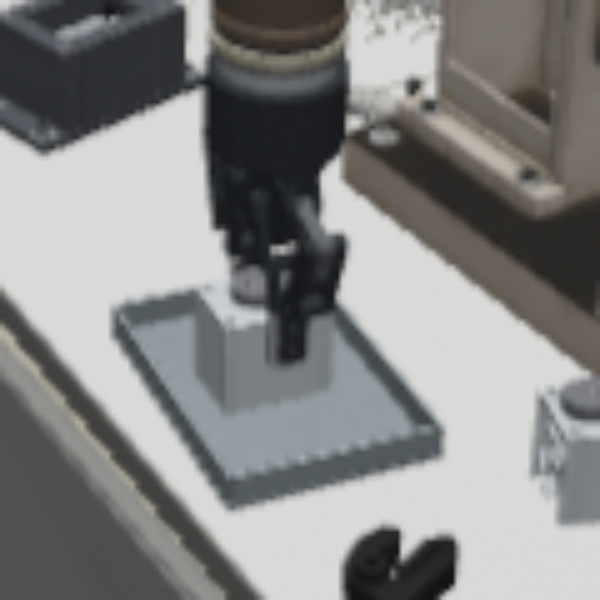

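It's inside the walls and a few mm above the floor. Down to contact.

>>> arm_command --plan '[{"tx": 0,"ty": 0,"tz": 0.02,"roll": 0},{"tx": 0,"ty": 0,"tz": 0.04,"roll": 0},{"tx": 0,"ty": 0,"tz": 0.05,"roll": 0},{"tx": 0,"ty": 0,"tz": 0.05,"roll": 0}]'

```text
time: 15.02
ee_pos: [0.44, -0.1962, 0.0301]
orientation: [0.055, 0.998, 0.0, -0.0]
contact_force: [0.5, -0.0, -2.6]
width: 0.0434
```

>>> arm_command --plan '[{"tx": 0,"ty": 0,"tz": 0.01,"roll": 0},{"tx": 0,"ty": 0,"tz": 0.01,"roll": 0}]'

```text
time: 15.28
ee_pos: [0.4401, -0.1962, 0.0292]
orientation: [0.055, 0.998, 0.0, -0.0]
contact_force: [0.3, -0.0, -2.1]
width: 0.0434
```

>>> arm_command --plan '[{"tx": 0,"ty": 0,"tz": 0.01,"roll": 0},{"tx": 0,"ty": 0,"tz": 0.01,"roll": 0}]'

```text
time: 15.52
ee_pos: [0.4402, -0.1963, 0.0289]
orientation: [0.055, 0.998, 0.0, -0.0]
contact_force: [-2.9, 1.4, 4.3]
width: 0.0434
```

Contact: the force went from -2 N to +4.3 N. Now release.

>>> arm_command --plan '[{"tx": 0,"ty": 0,"tz": 0,"roll": 0},{"tx": 0,"ty": 0,"tz": 0,"roll": 0},{"tx": 0,"ty": 0,"tz": 0,"roll": 0},{"tx": 0,"ty": 0,"tz": 0,"roll": 0},{"tx": 0,"ty": 0,"tz": 0,"roll": 0}]' --claw 1

```text
time: 16.15
ee_pos: [0.4401, -0.1962, 0.0282]
orientation: [0.055, 0.998, 0.0, -0.0]
contact_force: [-0.1, -0.2, -0.4]
width: 0.0853
```

>>> arm_command --plan '[{"tx": 0,"ty": 0,"tz": -0.2,"roll": 0},{"tx": 0,"ty": 0,"tz": -0.4,"roll": 0},{"tx": 0,"ty": 0,"tz": -0.6,"roll": 0},{"tx": 0,"ty": 0,"tz": -0.8,"roll": 0},{"tx": 0,"ty": 0,"tz": -1,"roll": 0}]'

```text
time: 16.77
ee_pos: [0.44, -0.1961, 0.1289]
orientation: [0.055, 0.998, 0.0, -0.0]
contact_force: [0.1, 0.6, -0.2]
width: 0.0851
```

>>> arm_command --plan '[{"tx": 0,"ty": 0.3,"tz": -0.2,"roll": 0},{"tx": 0,"ty": 0.6,"tz": -0.4,"roll": 0},{"tx": 0,"ty": 1,"tz": -0.5,"roll": 0},{"tx": 0,"ty": 1,"tz": -0.5,"roll": 0}]'

```text
time: 17.27
ee_pos: [0.4518, -0.0952, 0.1792]
orientation: [0.054, 0.999, -0.0, 0.001]
contact_force: [0.0, 0.6, -0.6]
width: 0.0852
```

>>> arm_command --plan '[{"tx": 0,"ty": 0.5,"tz": 0,"roll": 0},{"tx": 0,"ty": 1,"tz": 0,"roll": 0},{"tx": 0,"ty": 1,"tz": 0,"roll": 0}]'

```text
time: 17.65
ee_pos: [0.462, 0.0043, 0.1778]
orientation: [0.053, 0.999, 0.0, -0.0]
contact_force: [-0.4, -1.0, -0.7]
width: 0.0855
```

Run:
```python
from h import *
shift([.441,-.1965,.0285],83.7)
s=cam("side");c=cam("top")
cv2.imwrite("pics/a8.png",s["img"]);cv2.imwrite("pics/a9.png",np.hstack([cv2.resize(c["img"][160:260,320:440],None,fx=3.3,fy=3.3,interpolation=cv2.INTER_CUBIC),cv2.resize(s["img"][235:335,270:390],None,fx=3.3,fy=3.3,interpolation=cv2.INTER_CUBIC)]))
```

```text
t 17.65 pos [0.462  0.0043 0.1778] F [-0.4 -1.  -0.7] w 0.0855 tilt 0.05 yang 83.91
shift shares [-0.006 -2.019  1.492] roll 0.002
```

View pics/a8.png

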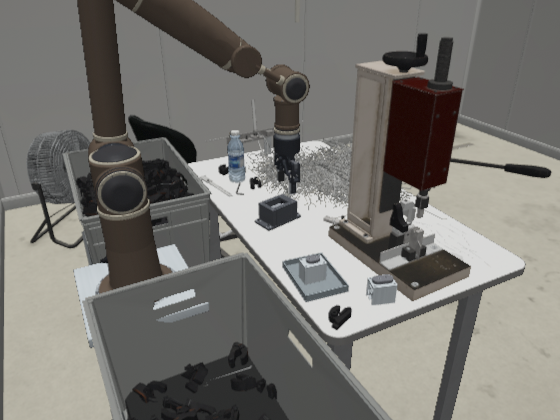

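View pics/a9.png

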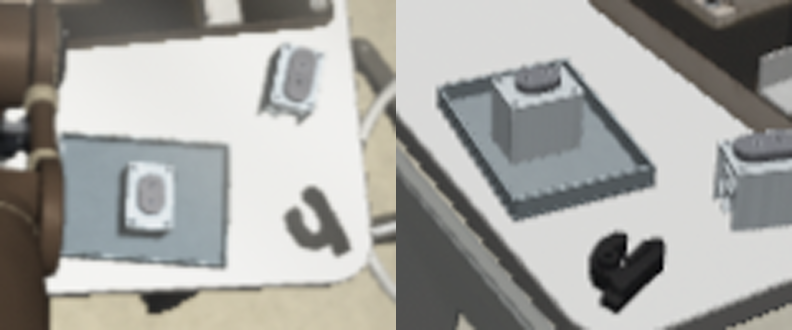

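The nest stands upright inside the tray, at (150,197) in the enlarged top view. The base is empty, the other objects haven't moved, and the arm is clear and touching nothing. I'm handing it in.

```bash
python3 -c "
from cell import sign_off; print(sign_off())"
```

```text
the job is handed in; nothing more can be done
None
```

The nest is out of the base and standing upright in the tray, and the job was handed in at about 17.7 s of the 54 s allowed.

- **Release:** I pushed the boss down with the shut fingers to the hard stop, where the measured force reached about 14 N. I then let it up, and the side camera showed the nest sprung up.
- **Transfer:** I gripped the nest by its long sides at 43.4 mm, lifted it straight out and carried it over the tray. I lowered it in small steps until it touched the floor, at about 4 N, and then let go.
- **Last checks:** Both cameras show the nest upright near the middle of the tray. The side view shows the pocket empty. The spare nest and clip look unmoved in both views, and the calliper and hex key look unmoved in the side view. I judged that by eye rather than measuring it. The arm is well clear, with contact force near zero.
- **Disagreements:** The first three move calls were refused because I left out the "roll" key, and nothing moved on those. The two cameras differed by about 3 mm on the boss position, which was within the clearance.

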